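# Seat the damper spacer and crack the sealed pot

## Robot

A 6-joint arm with a two-finger parallel gripper is mounted at the origin on the work surface. World frame = base frame: x ahead of the robot, y to its left, z up, the work surface at z = 0. Lengths are in mm, angles in degrees, forces in N, time in s.
With the tool pointing down it reaches from about 350 to 850 mm from the base axis. Payload 8.1 kg.
Tool frame: the origin (TCP) lies midway between the tips of the shut fingers; the grasp point (between the pads) lies 19 mm behind it; z points along the fingers, y is the direction in which the jaws open and shut (so a half turn about z gives the same grasp; the last joint's range is limited). The gripper opens to 85 mm and grips with 20 to 120 N. Pads are 22 mm wide; open, the fingers measure 114 mm over their backs; the gripper's body (76 mm by 85 mm) begins 54 mm behind the grasp point. The pads swing forward as they close: fully open they stand 13 mm farther back than shut.
Start: joints at [-70.21, 7.471, 85.268, -0, 87.261, -4.893], TCP at [250.578, -545.175, 231.292] pointing down, gripper open.
Joint ranges: [-169.43, 169.43], [-51.17, 129.36], [1.28, 143.12], [-76.62, 256.62], [0, 156.53], [-152.29, 152.29]. Speed limits (degrees/s): [136.94, 136.94, 159.86, 180, 180, 180].

## Interface

Orientations are given as [roll, pitch, yaw] about the fixed x, y, z axes, in that order (R = Rz(yaw) Ry(pitch) Rx(roll)).
In Python, from bench import telemetry, snapshot, camera_params, job gives the robot as it stands. The module is installed in compiled form; this text tells all that it offers.
- The arm moves only by the shell command python3 -m jog 'ROWS' [FORCE]. ROWS is JSON, a list that holds one entry, the list of rows, each a list of 7 numbers: the shift along the tool's x, y, z in units of 50 mm (1.0 is 50 mm), then the turn, a rotation vector about the tool's x, y, z in units of 2 pi rad (1.0 is 2 pi rad), then the opening, from 0 (shut) to 1 (fully open). In form: [[[dx, dy, dz, rx, ry, rz, claw], ...]]. A call has 1 to 12 rows; each row shifts and turns the commanded pose from where the row before left it, along the tool's axes as they then stand; what a row does not reach is not made up. A row lasts 1/8 s, in which the tool goes at most 62.5 mm and 10.7 degrees, less where a joint would pass 70% of its speed; a pose out of reach is approached as far as the arm can. A call with a number of a shift or a turn outside -1 to 1 is refused whole. A call with a gripper value outside its range is refused whole. The fingers move at their own pace and stop on an object; FORCE is the grip in N (left out, the last holds). Time passes only in rows, so rows that do not move let the fingers close. It gives the time, the measured TCP pose, the force and the opening at its end, in the units of the state.
- telemetry.sense(): the state, without advancing time (a new reading comes with each control period).
- snapshot(name): name is "scene" or "top" or "wrist"; returns (picture, depth): 420x560x3 uint8, red, green, blue; 420x560 float32, mm along the optical axis (not along the pixel's ray), 0 where there is no reading.
- camera_params(name): a dict with "K" (3x3 intrinsics, pixels), "extrinsics" (4x4, takes a point from camera to world coordinates). Camera axes: x right, y down, z forward; pixel columns grow to the right and rows downward; lengths in mm; the calibration is good to about 2 mm. A picture is of the moment at which its call begins: read the wrist's pose just before it. camera_params takes no time and is no camera call; for the wrist camera it gives the pose at the moment of the call.
- job.hand_in(): hands the job in, once; it reports no verdict.
The state is a dict: "time": time; "joint_pos": joint angles; "qd": joint speeds; "joint_efforts": joint torques, N m; "tool_pos": TCP position; "tcp_rot": TCP orientation; "ft_force": force on the tool from outside, world axes, zero at the start; "wrist_torque": the same for the moment, N m; "finger_gap": finger opening in mm.
Only numpy, scipy, OpenCV 4.12 (cv2) and the standard library are available. Lean on these libraries where they do the work, as an engineer would, in place of code of your own. Each camera call takes 0.05 s, during which the arm holds its last target. There are 200 camera calls.

## Task

The brass spacer ring is weighing down the lid of the sealed parts pot. Take it off, slide it over the upright steel shaft of the damper in the vise and lower it, without dropping it, until it sits flat on the red collar, and let go of it. Then grip the lid's black knob, pull the lid straight up until its sticky seal lets go, without yanking it far off, and finish while still holding the lid level over the pot, about 20 mm open and touching nothing but the gripper; leave everything else where it is.

Things in the scene. Friction and masses are not known exactly. Their poses are not given: they have to be found in the camera images.
- spacer: brass spacer ring, outer diameter 60, bore 44, height 30, 0.16 kg; at the start it lies flat on the pot's lid, around the knob (up to 5 off centre). Origin: centre of its underside; z along its axis, up.
- lid: loose aluminium lid (not hinged), flange diameter 134, 7 thick, with an upright round black knob at its centre and a rubber plug (diameter 112) 12 deep below; 0.2 to 0.4 kg. Origin: centre of the flange's underside, z up. The seal in the pot's mouth resists lifting: beside the weight, roughly 15 N (10 to 20) at its peak within the first 1 to 3 mm, then falls away; clear of seal and pot from 12 mm.
- pot_rim (a point): centre of the pot's mouth, level with its rim, 90 above the work surface; z up. The closed lid's flange rests on the rim: lift = height of lid over this point.
- knob_top (a point): centre of the top of the lid's black knob (moves with the lid); knob diameter 28, 45 tall, its top 52 above lid's origin.
- collar_seat (a point): centre of the top face of the damper's red collar (diameter 62), 165 above the work surface, where the spacer's underside must sit; z up along the shaft. The damper stands upright in a blue vise fixed to the bench; the jaws end 132 above the surface, within 80 of this point, screw and handle lie lower.
- shaft_top (a point): centre of the top of the damper's upright steel shaft, 46 above the collar; shaft diameter 40, its top 6 tapering to diameter 32.
- spare_a: bystander: bare steel ring, outer diameter 60, height 24, lying on the bench near the middle. Origin: underside centre.
- spare_b: bystander: dark steel ring, outer diameter 66, height 24, on the bench's far part. Origin: underside centre.
- screwdriver: bystander: screwdriver with yellow handle, 190 long, lying on the bench.
- wrench: bystander: steel wrench, 200 long, lying on the bench on the robot's left.
- tin: bystander: green tin with a white label, diameter 66, height 110, upright at the far left.
- socket: bystander: small steel socket, diameter 28, height 38, upright close to the robot.
- jar: bystander: whitish jar, diameter 64, height 90, upright on the robot's right.
- pot: aluminium parts pot with blue bands, outer diameter 128, bolted to the bench; origin: centre of its underside on the work surface.
There are look-alikes about, which are no part of the job. Leave any pink look-alike of the lid alone. Of the things shaped like the spacer, the brass one is meant.

How it is judged (in metres and radians):
On the way, in this order (a step that is already met when the one before it is completed fails the run):
1. the spacer, still in the grip, has been lowered around the shaft to within 15 mm of the collar (horizontal distance between spacer and collar_seat below 0.006 m and z of spacer in the frame of collar_seat below 0.015 m and contact force between the fingers and spacer above 0.5 N), for 0.05 s.
2. the spacer sits flat on the collar, let go, with the lid still closed (horizontal distance between spacer and collar_seat below 0.005 m and z of spacer in the frame of collar_seat below 0.003 m and angle between spacer's own z axis and vertical below 0.06 rad and contact force between the arm and spacer below 0.1 N and z of lid in the frame of pot_rim below 0.003 m), for 0.2 s.
3. the lid is free of the seal and held in the gripper above the pot (z of lid in the frame of pot_rim above 0.011 m and contact force between the fingers and lid above 1 N), for 0.3 s.
At the end, for the whole second after the job is handed in: Lid held still in the gripper 12 to 30 mm above closed, within 15 mm of centred, level within 0.15 rad, not touching the pot; spacer flat on the red collar (3 mm in height, 5 mm of centre, 0.06 rad), untouched by the robot; bystanders moved under 25 mm (z of lid in the frame of pot_rim between 0.012 and 0.03 m and horizontal distance between lid and pot_rim below 0.015 m and angle between lid's own z axis and vertical below 0.15 rad and linear speed of each of lid, spacer below 0.02 m/s and contact force between the fingers and lid above 1 N and contact force between lid and pot below 0.1 N and horizontal distance between spacer and collar_seat below 0.005 m and z of spacer in the frame of collar_seat between -0.003 and 0.003 m and angle between spacer's own z axis and vertical below 0.06 rad and contact force between the arm and spacer below 0.1 N); the arm keeps its last pose, push and grip.
It fails at once if the lid is yanked more than 60 mm up (z of lid in the frame of pot_rim above 0.06 m).
It fails at once if the lid is broken free before the spacer is on the shaft (z of lid in the frame of pot_rim above 0.008 m and horizontal distance between spacer and collar_seat above 0.02 m).
It fails at once if a bystander is disturbed (moved more than 25 mm) (distance of any of spare_a, spare_b, screwdriver, wrench, tin, socket, jar from where it was at the start of the episode above 0.025 m).
It also fails if it takes over 61 s, if anything falls off the work surface, if the arm or the gripper's body presses on something with over 40 N, if the wrist force passes 120 N, or if a joint passes its speed limit or range.

## Working session

There is one attempt and no reset: what is moved stays moved. The work goes in short steps, Python scripts to look and compute and a shell command to move; the robot and the scene stay as the last step left them, time stands still between calls to the robot, and variables do not carry over. Pictures are saved under pics/ and viewed, about 8 in all and at most 12, crops included, and the job is handed in when it is done.

```bash
mkdir -p pics
cat > h.py <<'E'
import numpy as np, cv2
from bench import telemetry, snapshot, camera_params, job
def cam(name):
    p=camera_params(name); im,d=snapshot(name); return im,d,np.array(p["K"]),np.array(p["extrinsics"])
def save(im,f): cv2.imwrite("pics/"+f,cv2.cvtColor(im,cv2.COLOR_RGB2BGR))
def ray(K,E,u,v,z):
    d=E[:3,:3]@np.linalg.solve(K,[u,v,1.]); o=E[:3,3]; return o+d*(z-o[2])/d[2]
def cloud(d,K,E):
    v,u=np.mgrid[:d.shape[0],:d.shape[1]]
    P=np.stack([(u-K[0,2])/K[0,0]*d,(v-K[1,2])/K[1,1]*d,d],-1)
    return P@E[:3,:3].T+E[:3,3]
E
python3 - <<'E'
from h import *
print(telemetry.sense())
a=cam("scene");b=cam("top")
save(a[0],"scene.png");save(b[0],"top.png")
np.savez("s0.npz",a0=a[0],a1=a[1],a2=a[2],a3=a[3],b0=b[0],b1=b[1],b2=b[2],b3=b[3])
print(a[2],a[3],b[2],b[3])
E
```

```text
{'time': 0.0, 'joint_pos': array([-7.02093685e+01,  7.51741727e+00,  8.53317847e+01,  8.67924353e-04,
        8.72615257e+01, -4.89375316e+00]), 'qd': array([-0.0094527 , -0.04851726,  0.0309648 , -0.03176631, -0.06714124,
       -0.02862325]), 'joint_efforts': array([-1.22773698e-03, -5.69415987e+01, -5.00545800e+01, -4.81804564e-04,
        1.51546713e-02,  4.67980180e-05]), 'tool_pos': array([ 250.39618746, -544.62486144,  230.196356  ]), 'tcp_rot': array([-1.79889750e+02, -1.03096743e-02,  2.46843325e+01]), 'ft_force': array([-0.16652197,  0.41843019, -0.76514424]), 'wrist_torque': array([-0.03286327, -0.0124126 , -0.02546695]), 'finger_gap': 85.49771931967476}
[[522.67108277   0.         281.71516511]
 [  0.         522.67108277 207.6721441 ]
 [  0.           0.           1.        ]] [[ 3.86796347e-01  5.69023273e-01 -7.25672860e-01  1.56108366e+03]
 [ 9.22163007e-01 -2.36971436e-01  3.05712164e-01 -4.35683156e+02]
 [ 1.99359669e-03 -7.87437016e-01 -6.16391898e-01  1.04879909e+03]
 [ 0.00000000e+00  0.00000000e+00  0.00000000e+00  1.00000000e+00]] [[537.30864139   0.         278.86940193]
 [  0.         537.30864139 208.09783997]
 [  0.           0.           1.        ]] [[ 2.30802699e-02 -9.83457832e-01  1.79660774e-01  2.44608090e+02]
 [-9.99728955e-01 -2.32531440e-02  1.14397541e-03 -4.96444441e+00]
 [ 3.05262626e-03 -1.79638481e-01 -9.83727959e-01  1.73920007e+03]
 [ 0.00000000e+00  0.00000000e+00  0.00000000e+00  1.00000000e+00]]
```

View pics/top.png

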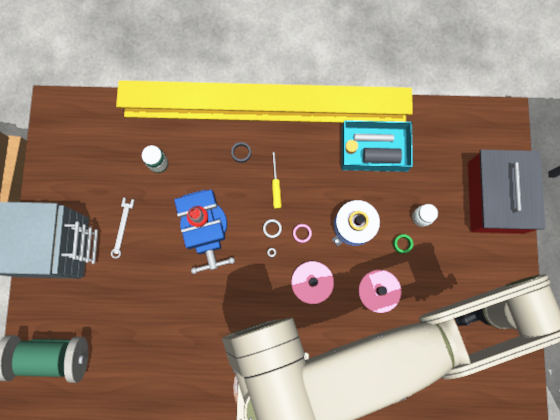

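View pics/scene.png

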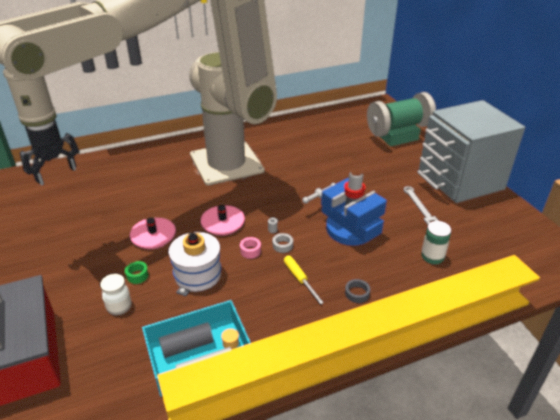

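The brass ring is the one around the black knob on the white/aluminium lid, top view (358,221). The other rings are bare steel (272,229), pink (302,233), green (403,243) and dark (241,152). The pink lids are at (313,283) and (381,291). The damper's red collar and shaft are at (197,216). Next I'll measure positions and take one enlarged crop to confirm.

Run:
```python
from h import *
z=np.load("s0.npz")
for k,(n) in zip("ab",["scene","top"]):
    im,d,K,E=[z[k+i] for i in "0123"]
    P=cloud(d,K,E); hsv=cv2.cvtColor(im,cv2.COLOR_RGB2HSV)
    zz=P[...,2]
    box={"top":[(358,221,32),(197,216,30)],"scene":[(194,245,30),(354,185,30)]}[n]
    vv,uu=np.mgrid[:420,:560]
    inb=lambda b:(abs(uu-b[0])<b[2])&(abs(vv-b[1])<b[2])&(d>0)
    def circ(m,h,name):
        c=max(cv2.findContours(m.astype(np.uint8),0,1)[0],key=cv2.contourArea)[:,0,:]
        Q=np.array([ray(K,E,u,v,h) for u,v in c])[:,:2]
        A=np.c_[2*Q,np.ones(len(Q))];s=np.linalg.lstsq(A,(Q**2).sum(1),rcond=None)[0]
        cc,r=cv2.minEnclosingCircle(Q.astype(np.float32))
        print(n,name,m.sum(),"lsq",s[:2].round(1),np.sqrt(s[2]+s[:2]@s[:2]).round(1),"enc",np.round(cc,1),round(r,1),"mean",P[m].mean(0).round(1))
    b0,b1=box
    circ(inb(b0)&(abs(zz-127)<6)&(hsv[...,1]>70),127,"ring")
    circ(inb(b0)&(abs(zz-142)<6),142,"knob")
    circ(inb(b1)&(abs(zz-211)<6),211,"shaft")
    circ(inb(b1)&(zz>155)&(zz<175)&(hsv[...,1]>120)&((hsv[...,0]<10)|(hsv[...,0]>170)),165,"collar")
    if n=="top": circ((abs(uu-358)<40)&(abs(vv-221)<40)&(abs(zz-97)<6),97,"lid")
im=z["b0"]
cr=np.hstack([cv2.resize(im[181:261,318:398],(400,400),interpolation=2),cv2.resize(im[176:256,157:237],(400,400),interpolation=2)]); save(cr,"crop1.png")
```

```text
scene ring 160 lsq [ 516.5 -249.4] 24.8 enc [ 517.4 -249.3] 32.8 mean [ 522.  -250.3  126. ]
scene knob 72 lsq [ 516.5 -251. ] 14.2 enc [ 517.5 -252.3] 17.0 mean [ 514.9 -250.7  140.6]
scene shaft 35 lsq [513.6 232.2] 15.2 enc [514.4 231.7] 18.9 mean [516.3 231.2 208. ]
scene collar 125 lsq [514.3 233.1] 26.6 enc [514.6 234.7] 34.0 mean [519.5 229.8 162.8]
top ring 125 lsq [ 507.7 -244.6] 27.5 enc [ 507.6 -243.9] 30.0 mean [ 508.2 -244.2  126.7]
top knob 60 lsq [ 507.3 -245.3] 12.8 enc [ 507.1 -245.6] 14.1 mean [ 507.7 -245.3  141.7]
top shaft 48 lsq [501.  240.1] 17.8 enc [499.8 239.2] 19.7 mean [497.2 237.3 209.2]
top collar 212 lsq [502.1 240.2] 26.4 enc [501.9 239. ] 30.8 mean [501.3 238.4 165.7]
top lid 1039 lsq [ 507.9 -246.2] 65.2 enc [ 508.  -245.8] 67.0 mean [ 506.3 -244.9   97.2]
```

View pics/crop1.png

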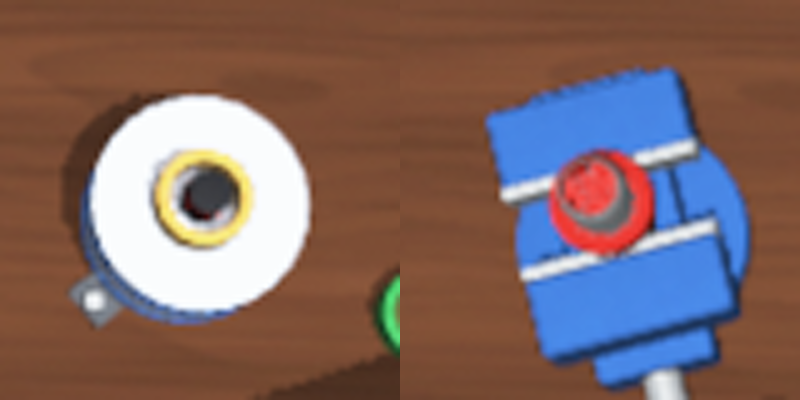

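The crop confirms the brass ring sits round the black knob on the white lid, not on a pink one, and the red collar and steel shaft are in the vise. The two fixed views differ by about 8 mm, so I'll refine with the wrist camera from above the pot.

```bash
python3 -m jog '[[[0,0,-0.5,0,0,0.0229,1],[0,0,-0.5,0,0,0.0229,1],[0,0,-0.4,0,0,0.0229,1],[0.65,-0.745,0,0,0,0,1],[0.65,-0.745,0,0,0,0,1],[0.65,-0.745,0,0,0,0,1],[0.65,-0.745,0,0,0,0,1],[0.65,-0.745,0,0,0,0,1],[0.65,-0.745,0,0,0,0,1],[0.65,-0.745,0,0,0,0,1],[0.65,-0.745,0,0,0,0,1],[0,0,0,0,0,0,1]]]'
cat > w.py <<'E'
from h import *
import sys
s=telemetry.sense(); print(s['time'],s['tool_pos'].round(1),s['tcp_rot'].round(2),s['joint_pos'].round(1))
im,d,K,E=cam("wrist"); n=sys.argv[1]; save(im,n+".png"); np.savez(n+".npz",im=im,d=d,K=K,E=E)
print(K.round(1).tolist(),E.round(3).tolist())
E
python3 w.py w1
```

```text
time: 1.6
tool_pos: [512.3, -244.5, 300.6]
tcp_rot: [-179.9, 0.0, 0.2]
ft_force: [-1.0, -0.3, -0.5]
finger_gap: 86.0
1.6 [ 512.3 -244.5  300.6] [-1.7992e+02  3.0000e-02  2.1000e-01] [-30.7   1.5  84.4   0.   94.2  59.1]
[[304.1, 0.0, 284.4], [0.0, 304.1, 203.2], [0.0, 0.0, 1.0]] [[0.004, -0.947, -0.322, 595.402], [-1.0, -0.005, 0.001, -242.79], [-0.002, 0.322, -0.947, 443.468], [0.0, 0.0, 0.0, 1.0]]
```

View pics/w1.png

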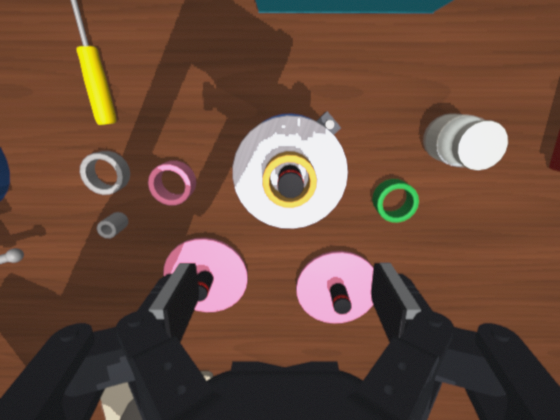

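Wrist view: brass ring at (290,181) round the knob on the white lid; pink lids at (205,275) and (338,288) are decoys. I'll measure the ring and lid here.

```bash
cat > m.py <<'E'
from h import *
def circ(im,m,K,E,h,name):
    cs=cv2.findContours(m.astype(np.uint8),0,1)[0]
    c=cv2.convexHull(max(cs,key=cv2.contourArea))[:,0,:]
    Q=np.array([ray(K,E,u,v,h) for u,v in c])[:,:2]
    A=np.c_[2*Q,np.ones(len(Q))];s=np.linalg.lstsq(A,(Q**2).sum(1),rcond=None)[0]
    r=np.sqrt(s[2]+s[:2]@s[:2]); cc,re=cv2.minEnclosingCircle(Q.astype(np.float32))
    print(name,m.sum(),"px",c.mean(0).round(1),"lsq",s[:2].round(1),r.round(1),"enc",np.round(cc,1),round(re,1))
def masks(f):
    z=np.load(f+".npz"); im,d,K,E=[z[k] for k in("im","d","K","E")]
    return im,d,K,E,cv2.cvtColor(im,cv2.COLOR_RGB2HSV),cloud(d,K,E)
E
python3 - <<'E'
from m import *
im,d,K,E,hsv,P=masks("w1")
vv,uu=np.mgrid[:420,:560]; near=lambda u,v,r:(abs(uu-u)<r)&(abs(vv-v)<r)&(d>0)
z=P[...,2]
Y=near(290,181,60)&(hsv[...,0]>15)&(hsv[...,0]<35)&(hsv[...,1]>90)
circ(im,Y&(abs(z-127)<5),K,E,127,"ringtop")
k=near(290,181,25)&(z>135)&(z<148); circ(im,k,K,E,142,"knob"); print(P[k].mean(0), P[Y&(abs(z-127)<5)].mean(0))
l=near(290,172,70)&(abs(z-97)<4); circ(im,l,K,E,97,"lid"); print(np.median(z[l]))
E
```

```text
ringtop 1034 px [289.8 182.3] lsq [ 512.8 -247.4] 29.1 enc [ 512.8 -247.3] 29.5
knob 588 px [288.8 182.7] lsq [ 513.5 -248.3] 14.1 enc [ 513.3 -248.1] 14.5
[ 513.61188183 -248.24807004  141.83940736] [ 513.82146992 -247.35771693  127.00198272]
lid 7857 px [293.  170.5] lsq [ 512.3 -248.3] 66.6 enc [ 512.3 -248.2] 67.0
97.4220330243644
```

```bash
python3 -m jog '[[[0.01,0.058,0.45,0,0,0,1],[0,0,0.45,0,0,0,1],[0,0,0.45,0,0,0,1],[0,0,0.45,0,0,0,1],[0,0,0.45,0,0,0,1],[0,0,0.45,0,0,0,1],[0,0,0.45,0,0,0,1],[0,0,0.45,0,0,0,1],[0,0,0.3,0,0,0,1],[0,0,0.15,0,0,0,1],[0,0,0,0,0,0,1],[0,0,0,0,0,0,1]]]' 30; python3 w.py w2
```

```text
time: 3.15
tool_pos: [511.9, -250.7, 99.8]
tcp_rot: [180.0, -0.1, -0.0]
ft_force: [0.1, -0.5, -0.3]
finger_gap: 85.1
3.15 [ 511.9 -250.7   99.8] [ 1.7996e+02 -7.0000e-02 -5.0000e-02] [-31.2   8.6  98.2  -0.   73.2  58.8]
[[304.1, 0.0, 284.4], [0.0, 304.1, 203.2], [0.0, 0.0, 1.0]] [[-0.0, -0.947, -0.32, 594.67], [-1.0, 0.0, 0.0, -249.103], [-0.0, 0.32, -0.947, 242.832], [0.0, 0.0, 0.0, 1.0]]
```

View pics/w2.png

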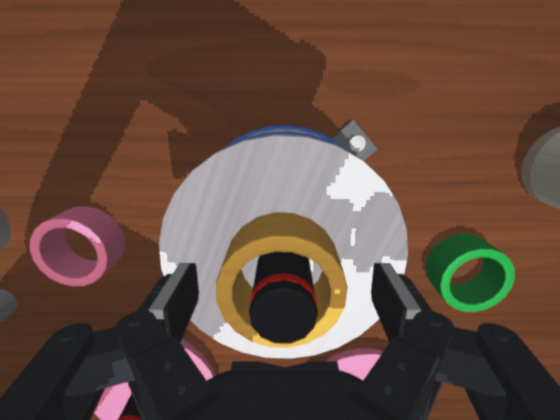

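Wrist view: the open fingers straddle the brass ring (centre about (282,285)). I'll remeasure now that the arm is still.

Run:
```python
from m import *
im,d,K,E,hsv,P=masks("w2"); print(telemetry.sense()['tool_pos'])
vv,uu=np.mgrid[:420,:560]; z=P[...,2]
c=(abs(uu-282)<90)&(abs(vv-280)<90)&(d>0)
Y=c&(hsv[...,0]>12)&(hsv[...,0]<35)&(hsv[...,1]>90)
circ(im,Y&(abs(z-127)<3),K,E,127,"ringtop")
k=c&(abs(uu-282)<45)&(z>137)&(z<148); circ(im,k,K,E,142,"knob")
l=(abs(uu-282)<140)&(abs(z-97)<3)&(vv<320); print("lid z",np.median(z[l]), "ring z",np.median(z[Y&(abs(z-127)<4)]))
# finger pixels: nearest points, in TCP-relative
for s,m in(("L",(uu<200)&(uu>150)&(vv>255)&(vv<330)),("R",(uu>370)&(uu<420)&(vv>255)&(vv<330))):
    q=m&(hsv[...,1]<80)&(hsv[...,2]<200)&(d>0)&(z>100)&(z<200); Q=P[q]; print(s,q.sum(),np.percentile(Q,[2,50,98],axis=0).round(1).tolist())
```

```text
[ 511.93140622 -250.66496847   99.83144377]
ringtop 5014 px [273.4 287.8] lsq [ 513.  -247.6] 29.6 enc [ 513. -248.] 30.1
knob 3413 px [280.5 311.7] lsq [ 514.4 -248.5] 14.5 enc [ 514.3 -248.5] 15.3
lid z 97.35712937212142 ring z 127.12492232703964
L 2571 [[503.1, -206.8, 115.7], [519.3, -206.1, 136.3], [524.0, -194.2, 159.9]]
R 2595 [[503.0, -303.8, 115.7], [519.3, -292.2, 136.6], [524.1, -291.4, 160.2]]
```

```bash
python3 -m jog '[[[0,-0.03,0.08,0,0,0,1],[0,0,0,0,0,0,1],[0,0,0,0,0,0,0.85],[0,0,0,0,0,0,0.8],[0,0,0,0,0,0,0.75],[0,0,0,0,0,0,0.7],[0,0,0,0,0,0,0.6],[0,0,0,0,0,0,0.6],[0,0,0,0,0,0,0.6],[0,0,0,0,0,0,0.6]]]' 40; python3 w.py w3
python3 - <<'E'
from m import *
im,d,K,E,hsv,P=masks("w3")
vv,uu=np.mgrid[:420,:560]; z=P[...,2]
c=(abs(uu-282)<90)&(abs(vv-280)<90)&(d>0)
Y=c&(hsv[...,0]>12)&(hsv[...,0]<35)&(hsv[...,1]>90)
circ(im,Y&(abs(z-127)<3),K,E,127,"ringtop")
for s,m in(("L",(uu<250)&(uu>130)&(vv>240)&(vv<330)),("R",(uu>310)&(uu<430)&(vv>240)&(vv<330))):
    q=m&(hsv[...,1]<60)&(hsv[...,2]<140)&(d>0)&(z>100)&(z<200); Q=P[q]; print(s,q.sum(),np.percentile(Q,[1,50,99],axis=0).round(1).tolist())
E
```

```text
time: 4.45
tool_pos: [511.5, -248.9, 95.3]
tcp_rot: [180.0, -0.0, -0.1]
ft_force: [-2.1, 0.0, 5.6]
finger_gap: 59.1
4.45 [ 511.5 -248.9   95.3] [ 1.7998e+02 -2.0000e-02 -5.0000e-02] [-31.1   8.7  98.5  -0.   72.7  58.9]
[[304.1, 0.0, 284.4], [0.0, 304.1, 203.2], [0.0, 0.0, 1.0]] [[-0.0, -0.947, -0.321, 594.387], [-1.0, 0.0, 0.001, -247.4], [-0.001, 0.321, -0.947, 238.245], [0.0, 0.0, 0.0, 1.0]]
ringtop 5369 px [285.8 290.3] lsq [ 513.  -247.3] 29.8 enc [ 513.  -247.3] 30.1
L 3370 [[503.6, -220.8, 106.3], [522.6, -212.3, 143.1], [525.6, -194.3, 157.6]]
R 3542 [[504.8, -297.6, 105.9], [522.1, -280.7, 141.4], [525.5, -257.7, 157.5]]
```

View pics/w3.png

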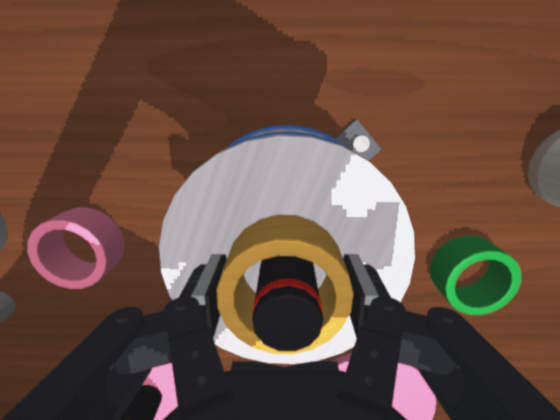

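Ring gripped (gap 59.1). Now lifting straight up.

```bash
python3 -m jog '[[[0,0,-0.1,0,0,0,0.6],[0,0,-0.2,0,0,0,0.6],[0,0,-0.3,0,0,0,0.6],[0,0,-0.4,0,0,0,0.6],[0,0,-0.5,0,0,0,0.6],[0,0,-0.5,0,0,0,0.6],[0,0,-0.5,0,0,0,0.6],[0,0,-0.5,0,0,0,0.6],[0,0,-0.5,0,0,0,0.6],[0,0,-0.5,0,0,0,0.6],[0,0,-0.2,0,0,0,0.6],[0,0,0,0,0,0,0.6]]]' && python3 -m jog '[[[-0.1,-0.4,0,0,0,0,0.6],[-0.12,-0.8,0,0,0,0,0.6],[-0.12,-0.9,0,0,0,0,0.6],[-0.12,-0.9,0,0,0,0,0.6],[-0.12,-0.9,0,0,0,0,0.6],[-0.12,-0.9,0,0,0,0,0.6],[-0.12,-0.9,0,0,0,0,0.6],[-0.12,-0.9,0,0,0,0,0.6],[-0.12,-0.9,0,0,0,0,0.6],[-0.12,-0.9,0,0,0,0,0.6],[-0.1,-0.9,0,0,0,0,0.6],[0,-0.4,0,0,0,0,0.6]]]' && python3 -m jog '[[[0,0,0,0,0,0,0.6],[0,0,0,0,0,0,0.6],[0,0,0,0,0,0,0.6]]]'; python3 w.py w4
```

```text
time: 6.0
tool_pos: [511.7, -249.0, 306.0]
tcp_rot: [179.9, -0.1, -0.0]
ft_force: [0.2, -0.2, -2.1]
finger_gap: 59.3
time: 7.5
tool_pos: [445.9, 238.6, 303.5]
tcp_rot: [180.0, 0.1, 0.1]
ft_force: [-0.5, 0.1, -1.5]
finger_gap: 59.6
time: 7.88
tool_pos: [448.0, 235.2, 304.7]
tcp_rot: [180.0, 0.0, -0.1]
ft_force: [0.4, 0.1, -1.7]
finger_gap: 59.4
7.875 [448.  235.2 304.7] [ 1.7998e+02  0.0000e+00 -1.4000e-01] [ 21.9  -8.3  93.4  -0.   94.9 112. ]
[[304.1, 0.0, 284.4], [0.0, 304.1, 203.2], [0.0, 0.0, 1.0]] [[-0.002, -0.947, -0.321, 530.933], [-1.0, 0.001, 0.001, 236.6], [-0.001, 0.321, -0.947, 447.642], [0.0, 0.0, 0.0, 1.0]]
```

View pics/w4.png

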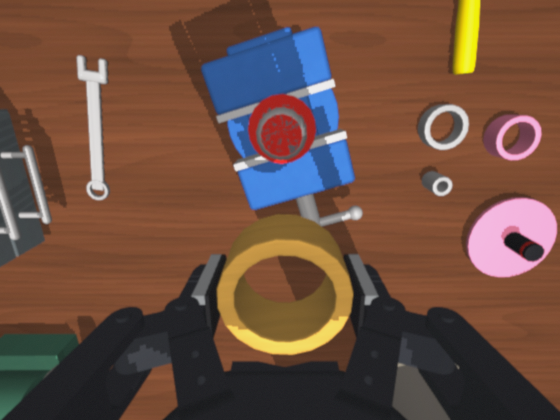

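Wrist view: ring is held level at (286,285); shaft top at (282,133) inside the red collar (283,128). I'll measure both.

```bash
cat > shaft.py <<'E'
from m import *
import sys
f=sys.argv[1]; im,d,K,E,hsv,P=masks(f)
vv,uu=np.mgrid[:420,:560]; z=P[...,2]
cu,cv_=float(sys.argv[2]),float(sys.argv[3])
c=(abs(uu-cu)<60)&(abs(vv-cv_)<60)&(d>0)
s=c&(abs(z-211)<2.5); circ(im,s,K,E,211,"shafttop"); print(P[s].mean(0).round(1),np.ptp(P[s],axis=0).round(1))
s=c&(z>203)&(z<216); circ(im,s,K,E,208,"shaft203+")
s=c&(z>160)&(z<168); circ(im,s,K,E,165,"collar"); print("collar z",np.median(z[s]),"shaft z",np.percentile(z[c],98))
r=(abs(uu-286)<80)&(vv>200)&(vv<370)&(hsv[...,0]>12)&(hsv[...,0]<35)&(hsv[...,1]>90)&(d>0)
zt=np.percentile(z[r],97); r2=r&(z>zt-3); h=np.median(z[r2]); print("ring top z",h); circ(im,r2,K,E,h,"ringtop")
A=np.c_[P[r2][:,:2],np.ones(r2.sum())]; print("tilt",np.linalg.lstsq(A,P[r2][:,2],rcond=None)[0][:2].round(3))
E
python3 shaft.py w4 283 130
```

```text
shafttop 315 px [280.9 135.9] lsq [505.6 239.2] 17.7 enc [505.9 239.2] 18.3
[507.3 239.  210. ] [36.3 36.3  4.2]
shaft203+ 675 px [279.4 133.1] lsq [505.5 239.3] 19.5 enc [505.5 239.4] 19.7
collar 2979 px [282.  124.5] lsq [505.3 239.4] 30.6 enc [505.2 239.4] 30.8
collar z 165.39212234990703 shaft z 208.80282011759655
ring top z 336.51253035466283
ringtop 6069 px [286.1 291.9] lsq [449.2 236.9] 29.8 enc [449.3 236.7] 30.1
tilt [0.001 0.001]
```

```bash
python3 -m jog '[[[0.281,-0.0125,0,0,0,0,0.6],[0.281,-0.0125,0,0,0,0,0.6],[0.281,-0.0125,0,0,0,0,0.6],[0.281,-0.0125,0,0,0,0,0.6],[0,0,0.3,0,0,0,0.6],[0,0,0.35,0,0,0,0.6],[0,0,0.35,0,0,0,0.6],[0,0,0.35,0,0,0,0.6],[0,0,0.25,0,0,0,0.6],[0,0,0,0,0,0,0.6],[0,0,0,0,0,0,0.6],[0,0,0,0,0,0,0.6]]]'; python3 w.py w5;  python3 shaft.py w5 286 285 | tail -3
```

```text
time: 9.43
tool_pos: [504.5, 238.9, 225.9]
tcp_rot: [-180.0, -0.1, -0.0]
ft_force: [0.0, -0.6, -0.3]
finger_gap: 59.5
9.425 [504.5 238.9 225.9] [-1.7997e+02 -9.0000e-02 -5.0000e-02] [ 20.1   1.1  92.6  -0.   86.3 110.1]
[[304.1, 0.0, 284.4], [0.0, 304.1, 203.2], [0.0, 0.0, 1.0]] [[-0.0, -0.948, -0.32, 587.23], [-1.0, -0.0, 0.001, 240.322], [-0.001, 0.32, -0.948, 368.908], [0.0, 0.0, 0.0, 1.0]]
ring top z 257.63887555143936
ringtop 5968 px [279.1 295.2] lsq [505.7 240.5] 29.8 enc [505.8 240.3] 30.1
tilt [0.002 0.001]
```

View pics/w5.png

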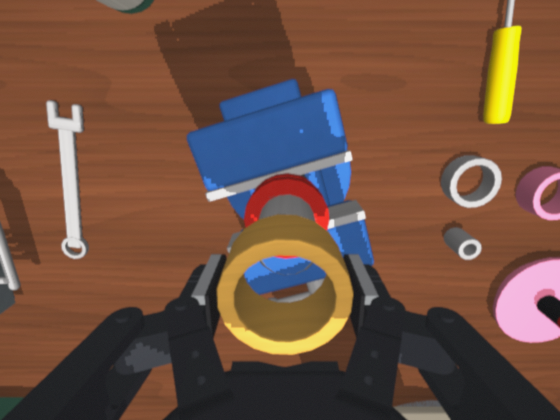

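Wrist view: the ring (285,287) hangs over the shaft, with collar edges at about u = 245 and 328 (centre 286.7). Ring is about 1 mm too far in +y, so I'll correct that and start down over the taper.

```bash
python3 -m jog '[[[0,0.022,0.04,0,0,0,0.6],[0,0,0.06,0,0,0,0.6],[0,0,0.06,0,0,0,0.6],[0,0,0.06,0,0,0,0.6],[0,0,0.06,0,0,0,0.6],[0,0,0.06,0,0,0,0.6],[0,0,0.06,0,0,0,0.6],[0,0,0.06,0,0,0,0.6],[0,0,0.06,0,0,0,0.6],[0,0,0,0,0,0,0.6],[0,0,0,0,0,0,0.6]]]'; python3 -c "
from h import *
s=telemetry.sense();print(s['ft_force'],s['wrist_torque'],s['tool_pos'])"
```

```text
time: 10.85
tool_pos: [504.0, 237.6, 198.9]
tcp_rot: [-180.0, -0.0, -0.0]
ft_force: [-0.5, -0.6, -1.2]
finger_gap: 58.9
[-0.49772996 -0.60999493 -1.24238574] [-0.01274794  0.03549761  0.03351696] [503.98597608 237.64304475 198.88616684]
```

```bash
python3 -m jog '[[[0,0,0.08,0,0,0,0.6],[0,0,0.08,0,0,0,0.6],[0,0,0.08,0,0,0,0.6],[0,0,0.08,0,0,0,0.6],[0,0,0.08,0,0,0,0.6],[0,0,0.08,0,0,0,0.6],[0,0,0.08,0,0,0,0.6],[0,0,0.06,0,0,0,0.6],[0,0,0.03,0,0,0,0.6],[0,0,0,0,0,0,0.6],[0,0,0,0,0,0,0.6]]]'; python3 w.py w6;  python3 shaft.py w6 286 285 | tail -3
```

```text
time: 12.22
tool_pos: [504.1, 237.7, 166.5]
tcp_rot: [-180.0, -0.0, -0.0]
ft_force: [0.1, -0.2, -1.8]
finger_gap: 59.3
12.225 [504.1 237.7 166.5] [-1.7999e+02 -1.0000e-02 -5.0000e-02] [ 20.    3.1  96.7   0.   80.1 110. ]
[[304.1, 0.0, 284.4], [0.0, 304.1, 203.2], [0.0, 0.0, 1.0]] [[-0.0, -0.947, -0.321, 586.99], [-1.0, -0.0, 0.001, 239.138], [-0.001, 0.321, -0.947, 309.435], [0.0, 0.0, 0.0, 1.0]]
ring top z 198.28697803383056
ringtop 5907 px [280.5 291.6] lsq [505.3 239.2] 29.8 enc [505.3 239.1] 30.1
tilt [-0.001  0.001]
```

```bash
python3 -m jog '[[[0,0,0.02,0,0,0,0.6],[0,0,0.02,0,0,0,0.6],[0,0,0.02,0,0,0,0.6],[0,0,0,0,0,0,0.6],[0,0,0,0,0,0,0.6]]]'
```

```text
time: 12.9
tool_pos: [503.9, 237.6, 163.3]
tcp_rot: [-180.0, -0.0, -0.0]
ft_force: [-0.8, 1.0, -0.3]
finger_gap: 59.3
```

```bash
python3 -m jog '[[[0,0,0.014,0,0,0,0.6],[0,0,0,0,0,0,0.6],[0,0,0,0,0,0,0.6]]]'
```

```text
time: 13.28
tool_pos: [504.0, 237.6, 163.3]
tcp_rot: [-180.0, -0.0, -0.0]
ft_force: [-4.1, -1.7, 6.1]
finger_gap: 59.4
```

Seated: the contact force is 6 N. Release, rise clear and look.

```bash
python3 -m jog '[[[0,0,0,0,0,0,0.75],[0,0,0,0,0,0,0.8],[0,0,0,0,0,0,0.9],[0,0,0,0,0,0,1],[0,0,0,0,0,0,1],[0,0,0,0,0,0,1]]]'; python3 -m jog '[[[0,0,-0.1,0,0,0,1],[0,0,-0.2,0,0,0,1],[0,0,-0.3,0,0,0,1],[0,0,-0.4,0,0,0,1],[0,0,-0.5,0,0,0,1],[0,0,-0.5,0,0,0,1],[0,0,-0.5,0,0,0,1],[0,0,-0.3,0,0,0,1],[0,0,0,0,0,0,1],[0,0,0,0,0,0,1]]]'; python3 w.py w7
python3 - <<'E'
from m import *
im,d,K,E,hsv,P=masks("w7")
vv,uu=np.mgrid[:420,:560]; z=P[...,2]
c=(abs(uu-286)<70)&(abs(vv-200)<90)&(d>0)
Y=c&(hsv[...,0]>12)&(hsv[...,0]<35)&(hsv[...,1]>90)
t=Y&(z>191)&(z<199); print(np.median(z[t])); circ(im,t,K,E,195,"ringtop")
A=np.c_[P[t][:,:2],np.ones(t.sum())]; print("tilt",np.linalg.lstsq(A,P[t][:,2],rcond=None)[0][:2].round(3))
s=c&(z>206)&(z<214); circ(im,s,K,E,210,"shaft")
a=cam("top");save(np.hstack([cv2.resize(a[0][181:261,318:398],(400,400)),cv2.resize(a[0][176:256,157:237],(400,400))]),"top2.png")
E
```

```text
time: 14.02
tool_pos: [503.9, 237.6, 162.6]
tcp_rot: [-180.0, 0.0, -0.0]
ft_force: [-0.2, 0.9, 0.2]
finger_gap: 85.7
time: 15.28
tool_pos: [503.6, 237.5, 301.6]
tcp_rot: [180.0, 0.1, -0.1]
ft_force: [-0.3, 1.1, -0.2]
finger_gap: 85.3
15.275 [503.6 237.5 301.6] [ 1.7998e+02  7.0000e-02 -5.0000e-02] [ 20.   -0.2  86.    0.   94.3 110. ]
[[304.1, 0.0, 284.4], [0.0, 304.1, 203.2], [0.0, 0.0, 1.0]] [[-0.0, -0.947, -0.322, 586.765], [-1.0, 0.0, 0.0, 239.052], [-0.0, 0.322, -0.947, 444.455], [0.0, 0.0, 0.0, 1.0]]
195.18255257175986
ringtop 1547 px [284.5 199.1] lsq [505.2 239.3] 29.5 enc [505.  239.4] 29.9
tilt [-0.006  0.001]
shaft 501 px [284.  204.5] lsq [506.8 239.2] 19.1 enc [506.8 239.2] 19.3
```

View pics/w7.png

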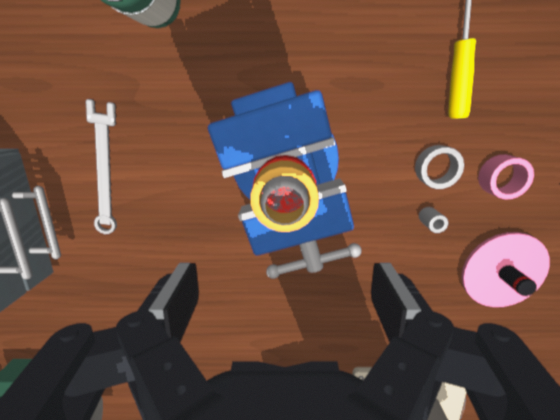

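The spacer sits flat on the collar: top at 195.2, tilt below 0.01, centred on the shaft to about 1 mm. Now back to the lid.

```bash
python3 -m jog '[[[0.016,0.4,0,0,0,0,1],[0.016,0.8,0,0,0,0,1],[0.016,0.9,0,0,0,0,1],[0.016,0.9,0,0,0,0,1],[0.016,0.9,0,0,0,0,1],[0.016,0.9,0,0,0,0,1],[0.016,0.9,0,0,0,0,1],[0.016,0.9,0,0,0,0,1],[0.016,0.9,0,0,0,0,1],[0.016,0.9,0,0,0,0,1],[0,0.9,0,0,0,0,1],[0,0.45,0,0,0,0,1]]]'; python3 -m jog '[[[0,0,0.4,0,0,0,1],[0,0,0.4,0,0,0,1],[0,0,0.4,0,0,0,1],[0,0,0.4,0,0,0,1],[0,0,0.4,0,0,0,1],[0,0,0.3,0,0,0,1],[0,0,0.2,0,0,0,1],[0,0,0,0,0,0,1],[0,0,0,0,0,0,1],[0,0,0,0,0,0,1]]]'; python3 w.py w8
python3 - <<'E'
from m import *
im,d,K,E,hsv,P=masks("w8")
vv,uu=np.mgrid[:420,:560]; z=P[...,2]
k=(abs(uu-286)<50)&(d>0)&(z>138)&(z<146)&(hsv[...,2]<90); circ(im,k,K,E,142,"knob")
l=(abs(uu-286)<150)&(vv<300)&(abs(z-97)<4); circ(im,l,K,E,97,"lid"); print(np.median(z[l]))
E
```

```text
time: 16.88
tool_pos: [510.2, -252.6, 301.9]
tcp_rot: [-180.0, 0.1, -0.2]
ft_force: [0.3, 0.5, 0.0]
finger_gap: 85.3
time: 18.12
tool_pos: [512.0, -250.3, 178.6]
tcp_rot: [180.0, -0.1, -0.1]
ft_force: [-0.1, -0.6, 0.2]
finger_gap: 85.6
18.125 [ 512.  -250.3  178.6] [ 1.7995e+02 -8.0000e-02 -5.0000e-02] [-31.2   4.5  94.    0.   81.4  58.9]
[[304.1, 0.0, 284.4], [0.0, 304.1, 203.2], [0.0, 0.0, 1.0]] [[-0.0, -0.947, -0.32, 594.799], [-1.0, 0.0, 0.0, -248.623], [-0.0, 0.32, -0.947, 321.608], [0.0, 0.0, 0.0, 1.0]]
knob 1250 px [284.  232.1] lsq [ 513.9 -248.4] 13.5 enc [ 513.8 -248.6] 13.8
lid 19414 px [286.3 203.6] lsq [ 512.4 -248.4] 66.7 enc [ 512.4 -248.4] 66.9
97.38951663355432
```

View pics/w8.png

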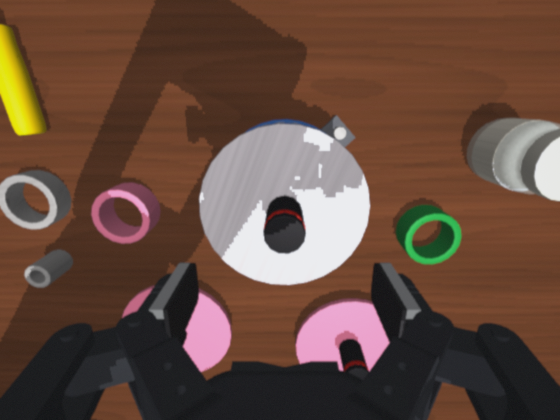

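Wrist view: bare black knob at (285,225) on the white lid, spacer gone, fingers centred to within 0.3 mm. Descend and grip.

```bash
python3 -m jog '[[[0,0,0.25,0,0,0,1],[0,0,0.3,0,0,0,1],[0,0,0.3,0,0,0,1],[0,0,0.3,0,0,0,1],[0,0,0.2,0,0,0,1],[0,0,0.15,0,0,0,1],[0,0,0,0,0,0,1],[0,0,0,0,0,0,1]]]'; python3 -m jog '[[[0,0,0,0,0,0,0.7],[0,0,0,0,0,0,0.5],[0,0,0,0,0,0,0.4],[0,0,0,0,0,0,0.35],[0,0,0,0,0,0,0.3],[0,0,0,0,0,0,0.2],[0,0,0,0,0,0,0.2],[0,0,0,0,0,0,0.2],[0,0,0,0,0,0,0.2],[0,0,0,0,0,0,0.2]]]' 100
```

```text
time: 19.18
tool_pos: [511.9, -250.1, 103.2]
tcp_rot: [180.0, -0.0, -0.1]
ft_force: [-0.2, 0.2, -0.2]
finger_gap: 85.4
time: 20.42
tool_pos: [511.7, -250.0, 103.0]
tcp_rot: [180.0, -0.0, -0.0]
ft_force: [-2.2, 0.7, 5.2]
finger_gap: 26.0
```

```bash
python3 -m jog '[[[0,0,-0.02,0,0,0,0.2],[0,0,-0.02,0,0,0,0.2],[0,0,-0.02,0,0,0,0.2],[0,0,-0.02,0,0,0,0.2]]]'; python3 -m jog '[[[0,0,-0.03,0,0,0,0.2],[0,0,-0.03,0,0,0,0.2],[0,0,-0.03,0,0,0,0.2],[0,0,-0.03,0,0,0,0.2],[0,0,0,0,0,0,0.2]]]'; python3 -m jog '[[[0,0,-0.04,0,0,0,0.2],[0,0,-0.04,0,0,0,0.2],[0,0,-0.04,0,0,0,0.2],[0,0,-0.04,0,0,0,0.2],[0,0,-0.04,0,0,0,0.2],[0,0,0,0,0,0,0.2],[0,0,0,0,0,0,0.2],[0,0,0,0,0,0,0.2],[0,0,0,0,0,0,0.2]]]'; python3 w.py w9
python3 - <<'E'
from m import *
im,d,K,E,hsv,P=masks("w9")
vv,uu=np.mgrid[:420,:560]; z=P[...,2]
l=(abs(uu-286)<150)&(vv<280)&(z>90)&(z<135)&(hsv[...,1]<60); zm=np.median(z[l]); l&=abs(z-zm)<4; print("lid top z",zm); circ(im,l,K,E,zm,"lid")
A=np.c_[P[l][:,:2],np.ones(l.sum())]; print("tilt",np.linalg.lstsq(A,P[l][:,2],rcond=None)[0][:2].round(3))
a=cam("scene");save(cv2.resize(a[0][150:310,90:410],(800,400)),"scene2.png")
E
```

```text
time: 20.92
tool_pos: [510.4, -249.4, 104.5]
tcp_rot: [-179.9, 0.1, -0.1]
ft_force: [2.7, -2.9, -20.6]
finger_gap: 26.3
time: 21.55
tool_pos: [512.2, -250.3, 113.7]
tcp_rot: [179.9, -0.1, -0.0]
ft_force: [0.2, -0.2, -2.9]
finger_gap: 25.9
time: 22.68
tool_pos: [511.5, -249.9, 122.5]
tcp_rot: [-180.0, 0.0, -0.0]
ft_force: [-0.0, -0.4, -2.4]
finger_gap: 26.0
22.675 [ 511.5 -249.9  122.5] [-1.8e+02  1.0e-02 -5.0e-02] [-31.2   7.2  97.2   0.   75.6  58.9]
[[304.1, 0.0, 284.4], [0.0, 304.1, 203.2], [0.0, 0.0, 1.0]] [[-0.0, -0.947, -0.321, 594.469], [-1.0, -0.0, 0.001, -248.374], [-0.001, 0.321, -0.947, 265.413], [0.0, 0.0, 0.0, 1.0]]
lid top z 116.8706318756393
lid 26173 px [281.  195.8] lsq [ 512.9 -248.2] 66.3 enc [ 513.  -248.2] 66.5
tilt [-0.001  0.001]
```

View pics/scene2.png

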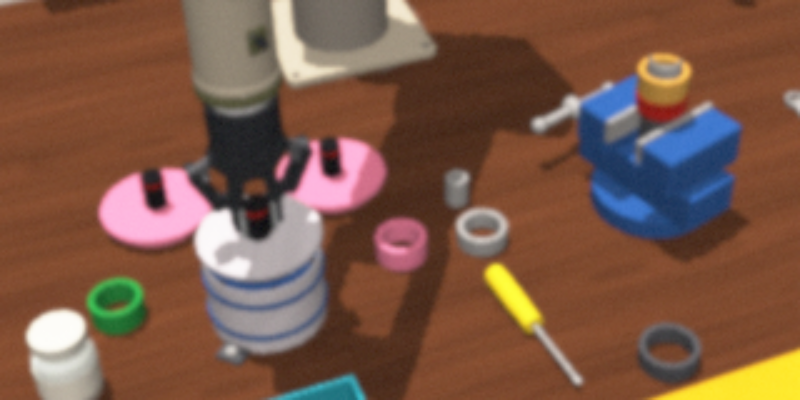

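The seal let go after peaking at about 20 N. The lid is up 19.5 mm (top at 116.9), level and centred. The scene crop shows the spacer seated on the red collar at (662,85), the lid held over the pot at (260,235), and the bystanders in place. Handing in.

```bash
python3 -c "
from h import *
s=telemetry.sense();print(s['time'],s['tool_pos'],s['ft_force'],s['finger_gap'],abs(s['qd']).max())
print(job.hand_in())"
```

```text
22.775 [ 511.50272011 -249.89041682  122.53579666] [-0.61701978 -0.05705607 -3.05270103] 25.873137006896233 0.10520399987292915
the job is handed in; nothing more can be done
None
```

I moved the brass spacer from the lid onto the damper shaft, lowered it in the grip until it touched the red collar (6 N), and let it go. I then gripped the black knob, pulled the lid straight up until its seal let go (wrist read about 20 N partway through the pull), and handed in at 22.8 s with the lid still held.

**Last checks:**
- **Spacer:** top at 195.2 mm (195 expected), tilt below 0.01 rad. The release view put it within about 1.6 mm of the shaft's centre, and earlier views within about 0.5 mm. I did not re-measure it after the lid lift, but it looked unchanged in the last scene crop.
- **Lid:** 19.5 mm open, level within about 0.001 rad, and within 1 mm of where it was centred when closed. The wrist carried only about 3 N, the lid's own weight, so it was not touching the pot.
- **Bystanders:** none looked moved, but the last crop shows only some of them and I did not measure any. The tin and most of the wrench were outside it.

**Readings that disagreed:**
- The fixed scene and top cameras differed by 6 to 14 mm, so I worked from the wrist camera.
- The wrist camera read about 1.5 mm off the TCP readings in x and y, which I corrected for.
- The gripper read 26 mm on the 28 mm knob, but the grip held.

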